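Set out the water bottle and hold the tip box open

TASK

I am about to pipette with both hands full. First take the white water bottle with the blue cap and stand it upright between the tip box and the green tube rack, in line with them and about midway, so that fingers fit in on both sides; let go of it. Then take the clear lid of the tip box by its black grip, raise it to 45 degrees from closed and keep holding it there: the lid falls shut if let go, so the program finishes while the gripper still holds the grip. Leave everything else where it is.

Things in the scene. Friction and masses are not known exactly. Their poses are not given: they have to be found in the camera images.
- water_bottle: the bottle to move: white plastic bottle with a blue screw cap, loose, under 0.12 kg, 40 mm diameter, 88 mm tall; the body is 40 mm wide up to at least 50 mm, the cap 25 mm. Origin at the centre of its underside, z up its axis. It stands in the row near the bench's front edge.
- tip_box: blue pipette tip box with a clear lid, fixed to the bench, 82 mm deep (x) by 118 mm wide (y), 85 mm tall with the lid closed. Origin at the centre of its underside; its -x axis points to its front (towards the robot), its +y axis to its left, where the tube rack stands. It may be turned a little. Keep clear of the tall grey lamp supply on the bench close behind it.
- tip_box_lid (a joint): opening angle of the lid, rad: 0 closed, 0.785 = 45 degrees, at most 1.83. The hinge runs along the box's y axis at the back; the front edge rises and swings back. A light spring and its weight shut the lid whenever it is let go; holding it open at the grip takes less than 1 N.
- lid_hinge (a point): middle of the lid's hinge line: 44 mm behind the box's origin (+x) and 53 mm above the bench.
- lid_grip: black grip on the middle of the lid's front edge, fixed to the lid: a round bar 16 mm in diameter, 26 mm long along the box's y axis, on a thin steel stem that sticks out forwards and upwards at 45 degrees. Origin on the hinge line. It can be pinched from above across its two flat ends (fingers closing along the box's y); the lid then turns between the fingers while the gripper stays upright.
- grip_center (a point): centre of the black grip bar. With the lid closed it is 65 mm in front of the box's origin (-x) and 109 mm above the bench; 122.5 mm from the hinge line. With the lid at 45 degrees it is 7 mm behind the box's origin (+x) and 170 mm above the bench.
- tube_rack: green tube rack, 51 mm (x) by 94 mm (y), 70 mm tall, with three capped tubes in it that stand up to 121 mm; loose. Origin at the centre of its underside, -x its front, +y its left, -y faces the tip box. It stands left of the tip box with a free gap of 130 to 150 mm between the two.
- white_canister: bystander: white canister with a black cap, 40 mm diameter, 56 mm tall, in the front row; origin at its underside
- amber_bottle: bystander: amber bottle with a black cap, 45 mm diameter, 98 mm tall, in the front row; origin at its underside
- lab_timer: bystander: white timer lying flat, 62 x 66 x 18 mm; origin at its underside
- tweezers: bystander: steel tweezers lying flat, 115 x 14 x 7 mm; origin at their underside
- marker: bystander: blue marker pen lying flat, 131 x 14 x 14 mm; origin at its underside
Things that resemble listed ones, but are neither listed nor needed, are in the scene too. Leave any pink or purple look-alike of the tube_rack alone.

How it is judged:
By the outcome, as a careful person would: the job done as asked, in the order asked, and still so for the second after the job is handed in, while the arm keeps its last pose, push and grip.
It also fails if it takes over 51 s, if anything falls off the work surface, if the arm or the gripper's body presses on something with over 40 N, if the wrist force passes 120 N, or if a joint passes its speed limit or range.

ROBOT

A 6-joint arm with a two-finger parallel gripper is mounted at the origin on a cart in front of the work surface, level with it; the furniture and walls round the work are solid. World frame = base frame: x ahead of the robot, y to its left, z up, the work surface at z = 0. Lengths are in m, angles in degrees, forces in N, time in s.
With the tool pointing down it reaches from about 0.4 to 0.825 m from the base axis. Payload 7 kg.
Tool frame: the origin (TCP) lies on the centre line of the jaws, within the pads' length; the fingertips stand 19 mm ahead of it and the grasp point (between the pads) is the TCP (r.tip_extent is the distance from the TCP to the fingertips, in m); z points along the fingers, y is the line along which they close (so a half turn about z gives the same grasp; the last joint's range is limited). The gripper opens to 88 mm and grips with 3 to 60 N. Pads are 19 mm wide; open, the fingers measure 130 mm over their backs; the gripper's body (78 mm by 193 mm) begins 47 mm behind the grasp point.
Start: joints at [81.079, 20.546, 0.682, 0, -70.136, -16.507], TCP at [0.29, 0.61, 0.246] pointing down, gripper open.
Joint ranges: [-176.03, 176.03], [-82.01, 121.73], [-58.28, 71.71], [-173.87, 95.51], [-174.79, -0.11], [-173.66, 173.66]. Speed limits (degrees/s): [136.94, 136.94, 172.46, 180, 180, 180].

INTERFACE

Orientations are given as [roll, pitch, yaw] about the fixed x, y, z axes, in that order (R = Rz(yaw) Ry(pitch) Rx(roll)).
In Python, from plant import r gives the robot as it stands. The module is installed in compiled form; this text tells all that it offers.
- The arm moves only by the tool jog_arm, never from a script. Its argument "deltas" is a list that holds one entry, the list of rows, each a list of 5 numbers: the opening, from -1 (shut) to 1 (fully open), then the shift along the world's x, y, z in cm, then the turn about the world's z in rad. In form: [[[claw, dx, dy, dz, turn], ...]]. A call has 1 to 8 rows; each row shifts and turns the commanded pose from where the row before left it; what a row does not reach is not made up. A row lasts 1/8 s, in which the tool goes at most 62.5 mm and 10.7 degrees, less where a joint would pass 70% of its speed; a pose out of reach is approached as far as the arm can. A call with a gripper value outside its range is refused whole. The fingers move at their own pace and stop on an object; "force" is the grip in N (left out, the last holds). Time passes only in rows, so rows that do not move let the fingers close. It gives the time, the measured TCP pose, the force, the opening and the grip force at its end, in the units of the state.
- r.get_state(): the state, without advancing time (a new reading comes with each control period).
- r.capture(name): name is "scene" or "top" or "wrist"; returns the picture (400x640x3 uint8, blue, green, red); there is no depth.
- r.camera_info(name): a dict with "fx", "fy", "cx", "cy" (pixels), "view" (4x4, takes a point from world to camera coordinates). Camera axes: x right, y up, looking along -z (the intrinsics and any distortion apply to the point x, -y, -z); pixel columns grow to the right and rows downward; lengths in m; the calibration is good to about 2 mm. A picture is of the moment at which its call begins: read the wrist's pose just before it. camera_info takes no time and is no camera call; for the wrist camera it gives the pose at the moment of the call.
- r.close_job(): hands the job in; it is judged then, once.
The state is a dict: "time_s": time; "joints": joint angles; "qd": joint speeds; "joint_torque": joint torques, N m; "tcp_pos": TCP position; "eef_rot": TCP orientation; "contact_force": force on the tool from outside, world axes, zero at the start; "moment": the same for the moment, N m; "gripper_width": finger opening in m; "gripper_force": force on a finger pad.
Only numpy, scipy, OpenCV 4.12 (cv2) and the standard library are available. Lean on these libraries where they do the work, as an engineer would, in place of code of your own. Each camera call takes 0.05 s, during which the arm holds its last target. There are 200 camera calls.

## Working session

There is one attempt and no reset: what is moved stays moved. The work goes in short steps, Python scripts to look and compute and a tool call to move; the robot and the scene stay as the last step left them, time stands still between calls to the robot, and variables do not carry over. Pictures are saved under pics/ and viewed, at most 10 in all, crops included, and the job is handed in when it is done.

Besides the shell and the picture viewer there is one more tool, called after ">>>" by a JSON object that holds its "api" and its "payload". jog_arm: Moves the arm, as the interface text tells. Its arguments: {"type":"object","properties":{"deltas":{"type":"array"},"force":{"type":"number"}},"required":["deltas"]}

```bash
mkdir -p pics; python3 - <<'E'
from plant import r
import cv2,json
for n in("scene","top"):
    im=r.capture(n); cv2.imwrite(f"pics/{n}0.png",im)
    c=r.camera_info(n); print(n,c)
s=r.get_state(); print(s['time_s'],s['tcp_pos'],s['eef_rot'],s['contact_force'])
E
```

```text
scene {'fx': 468.3614631393756, 'fy': 468.3614631393756, 'cx': 315.0779577215252, 'cy': 198.9816829677922, 'view': array([[ 0.75652033, -0.65396768, -0.00180516, -0.20149402],
       [ 0.33586417,  0.38616164,  0.85911259, -0.37960355],
       [-0.56113479, -0.65054243,  0.51178344, -1.08040924],
       [ 0.        ,  0.        ,  0.        ,  1.        ]])}
top {'fx': 480.524007662967, 'fy': 480.524007662967, 'cx': 332.39200196326095, 'cy': 196.8791821060124, 'view': array([[-0.02769101, -0.99958535,  0.00789555,  0.29455565],
       [ 0.99123625, -0.02643738,  0.12942863, -0.55336522],
       [-0.12916622,  0.01141037,  0.99155731, -1.74881939],
       [ 0.        ,  0.        ,  0.        ,  1.        ]])}
0.1 [0.28966279 0.60921741 0.24469769] [ 1.79912620e+02 -8.05426064e-03 -2.54328223e+01] [ 0.9796594  -0.88555908 -0.45703278]
```

View pics/scene0.png

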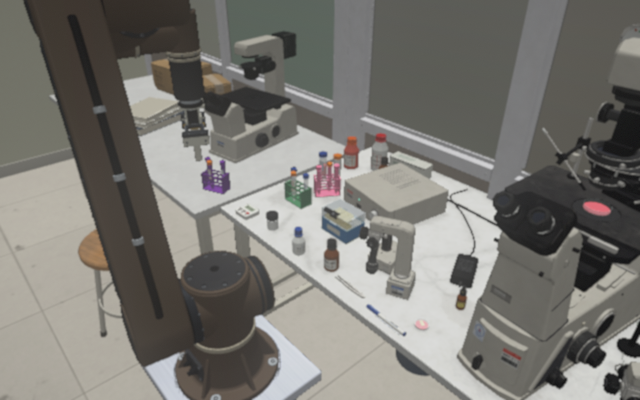

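View pics/top0.png

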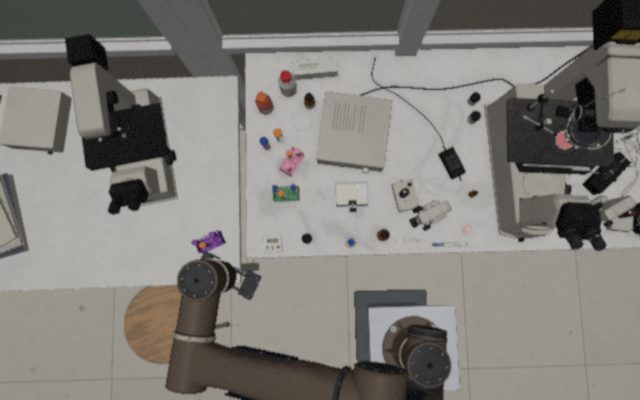

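The top view shows the green rack at (286,194), the tip box at (351,195) with its grip at (352,207), and the white bottle's blue cap at (351,243). The canister is at (307,238) and the amber bottle at (383,235). Next I'll measure these.

```bash
cat > h.py <<'E'
import numpy as np,cv2
from plant import r
def ray(c,u,v,z):
    V=c['view'];R=V[:3,:3];o=-R.T@V[:3,3]
    d=R.T@np.array([(u-c['cx'])/c['fx'],-(v-c['cy'])/c['fy'],-1])
    return o+d*(z-o[2])/d[2]
def proj(c,p):
    q=c['view']@np.append(p,1); return c['cx']+c['fx']*q[0]/-q[2], c['cy']-c['fy']*q[1]/-q[2]
def blobs(im,lo,hi,box,amin=8):
    x0,y0,x1,y1=box
    m=cv2.inRange(cv2.cvtColor(im,cv2.COLOR_BGR2HSV),lo,hi)[y0:y1,x0:x1]
    n,l,s,c=cv2.connectedComponentsWithStats(m)
    return [(s[i,4],c[i]+[x0,y0],s[i,:4]+[x0,y0,0,0],cv2.minAreaRect(np.argwhere(l==i)[:,::-1].astype(np.float32)+np.float32([x0,y0]))) for i in range(1,n) if s[i,4]>=amin]
E
python3 - <<'E'
from h import *
im=cv2.imread('pics/top0.png');c=r.camera_info('top')
def show(n,lo,hi,box,z,a=8):
    for b in blobs(im,lo,hi,box,a): print(n,b[0],b[1].round(1),b[2],'rect',np.round(b[3][0],1),np.round(b[3][1],1),round(b[3][2],1),ray(c,*b[1],z).round(4), [ray(c,*p,z)[:2].round(3).tolist() for p in cv2.boxPoints(b[3])])
show('cap',(100,80,50),(130,255,255),(335,230,370,255),.088)
show('rack',(40,60,30),(85,255,255),(265,175,310,215),.07,20)
show('boxblue',(95,60,40),(130,255,255),(325,175,380,215),.05)
show('lidwhite',(0,0,0),(180,255,70),(330,195,375,215),.109,5)
show('dark',(0,0,0),(180,255,70),(295,228,400,250),.06,10)
cr=cv2.resize(im[170:260,255:405],None,fx=5,fy=5,interpolation=cv2.INTER_CUBIC);cv2.imwrite('pics/topcrop.png',cr)
E
```

```text
cap 30 [350.8 241.7] [348 239   6   6] rect [350.5 241.5] [5. 5.] 90.0 [0.3918 0.219  0.088 ] [[0.402, 0.229], [0.401, 0.211], [0.383, 0.211], [0.384, 0.229]]
rack 201 [286.6 195.1] [273 188  26  13] rect [285.4 194.2] [12.4 24.1] 82.9 [0.5676 0.446  0.07  ] [[0.589, 0.496], [0.598, 0.409], [0.553, 0.405], [0.544, 0.491]]
lidwhite 16 [352.  201.9] [349 201   7   3] rect [352. 202.] [2. 6.] 90.0 [0.5315 0.2111 0.109 ] [[0.535, 0.222], [0.535, 0.2], [0.527, 0.201], [0.528, 0.222]]
lidwhite 15 [352.6 209.2] [350 208   6   3] rect [352.5 209. ] [2. 5.] 90.0 [0.5056 0.2099 0.109 ] [[0.51, 0.219], [0.51, 0.201], [0.502, 0.201], [0.503, 0.219]]
dark 65 [384.  234.4] [380 230   9  10] rect [383.8 234.2] [8.5 7.8] 45.0 [0.4159 0.0965 0.06  ] [[0.418, 0.118], [0.437, 0.097], [0.415, 0.077], [0.396, 0.097]]
dark 64 [306.5 238.2] [302 234  10   9] rect [306.4 238.3] [8.  8.5] 63.4 [0.4098 0.3777 0.06  ] [[0.416, 0.398], [0.429, 0.37], [0.403, 0.358], [0.39, 0.385]]
```

View pics/topcrop.png

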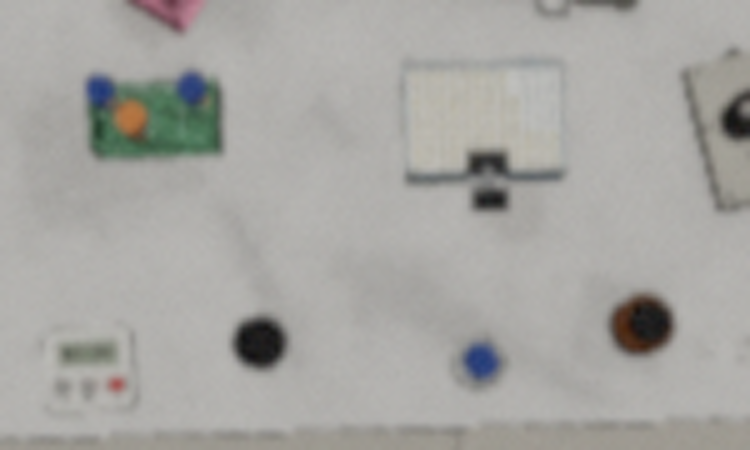

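The crop shows the lid from (405,62) to (563,178) in crop pixels, the grip bar at (490,199), the rack from (90,82) to (220,155) and the cap at (481,361). I'll move over the area for a wrist view.

>>> {"api": "jog_arm", "payload": {"deltas": [[[1, 2.7, -4.1, 2, -0.05], [1, 2.7, -4.1, 2, -0.05], [1, 2.7, -4.1, 2, -0.05], [1, 2.7, -4.1, 2, -0.05], [1, 2.7, -4.1, 2, -0.05], [1, 2.7, -4.1, 2, -0.05], [1, 2.0, -4.1, 2, -0.04], [1, 0, 0, 0, 0]]]}}

```text
time_s: 1.1
tcp_pos: [0.4732, 0.3204, 0.3875]
eef_rot: [-179.8, -0.0, -45.1]
contact_force: [-0.3, 0.1, 1.0]
gripper_width: 0.0877
gripper_force: 0.0
```

```bash
python3 - <<'E'
from h import *
import pickle
s=r.get_state(); c=r.camera_info('wrist'); im=r.capture('wrist'); cv2.imwrite('pics/w1.png',im); pickle.dump(c,open('w1.pkl','wb'))
print(s['tcp_pos'],s['eef_rot'],c['view'].round(3).tolist(),c['fx'],s['time_s'])
E
```

```text
[0.47324585 0.32038479 0.38749947] [-1.79835392e+02 -1.22515254e-02 -4.51172294e+01] [[-0.709, -0.705, -0.003, 0.564], [0.683, -0.685, -0.253, -0.036], [0.177, -0.181, 0.967, -0.553], [0.0, 0.0, 0.0, 1.0]] 314.801478512378 1.1
```

View pics/w1.png

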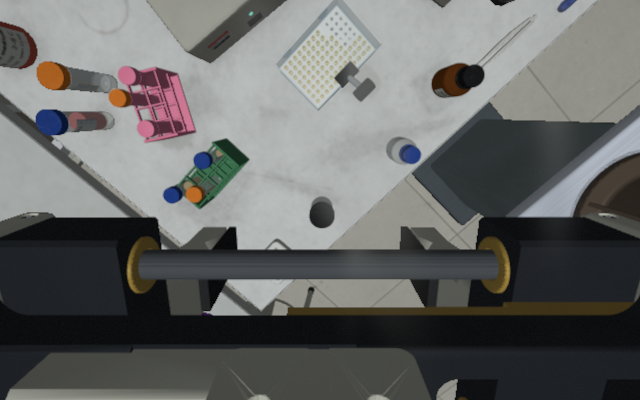

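The wrist view shows the lid's corners near (337,0), (381,45), (320,108) and (278,68). The grip bar is near (362,88), the cap at (409,155) and the rack between (175,195) and (248,155). The supply is at the top, around (210,60).

```bash
python3 - <<'E'
from h import *
import pickle
im=cv2.imread('pics/w1.png');c=pickle.load(open('w1.pkl','rb'))
P=lambda n,u,v,z:print(n,ray(c,u,v,z)[:2].round(4))
for b in blobs(im,(100,110,60),(130,255,255),(385,135,430,170),20): print('cap',b[0],b[1],b[3]);P('cap',*b[1],.086)
for b in blobs(im,(40,80,20),(85,255,255),(160,130,260,215),60): print('rack',b[0],b[1],b[3])
for b in blobs(im,(0,0,0),(180,255,110),(325,50,390,110),20): print('grip',b[0],b[1],b[3]);P('grip',*b[1],.109)
P('supply bottom corner',210,62,0);P('supply bottomleft',150,0,0)
cr=cv2.resize(im[0:215,160:430],None,fx=2.9,fy=2.78,interpolation=cv2.INTER_CUBIC);cv2.imwrite('pics/w1c.png',cr)
E
```

```text
cap 265 [410.4        153.89811321] ((409.50006103515625, 154.00003051757812), (19.091880798339844, 17.677669525146484), 45.0)
cap [0.3925 0.2216]
rack 1397 [219.72942019 168.81531854] ((210.9293975830078, 172.19639587402344), (37.66276168823242, 69.80293273925781), 42.397438049316406)
grip 279 [345.82078853  73.9390681 ] ((345.7500305175781, 74.24999237060547), (12.727920532226562, 23.33452033996582), 45.0)
grip [0.5318 0.2156]
grip 264 [363.76136364  89.14015152] ((363.5000305175781, 89.0000228881836), (12.020814895629883, 21.920310974121094), 45.0)
grip [0.5027 0.2121]
supply bottom corner [0.6972 0.3378]
supply bottomleft [0.816  0.3347]
```

View pics/w1c.png

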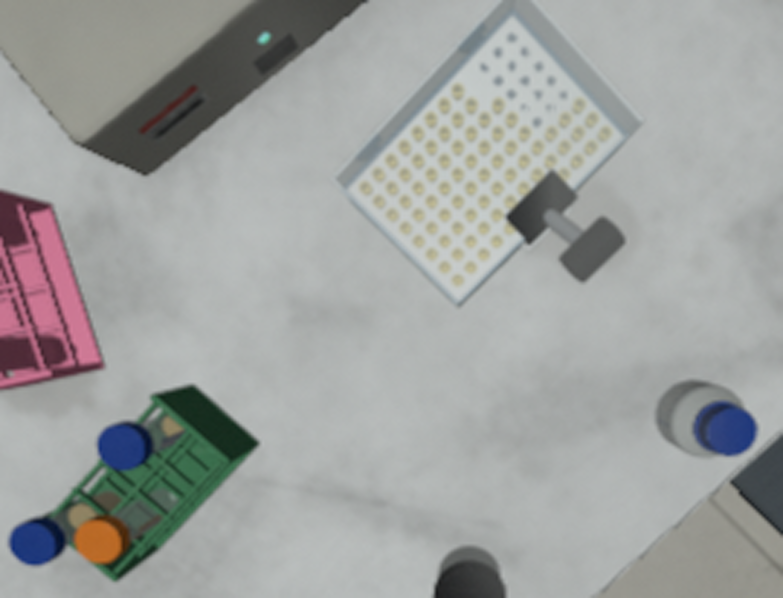

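The crop shows the lid-top corners FL (460,303), FR (640,125), BL (343,182) and BR (512,5). The rack's right face has its base edge from (195,385) to (258,440), and the bar is at (592,248).

```bash
python3 - <<'E'
from h import *
import pickle
c=pickle.load(open('w1.pkl','rb'))
g=lambda u,v,z:ray(c,u/2.9+160,v/2.78,z)[:2]
K={k:g(*p,z) for k,p,z in [('FL',(460,303),.085),('FR',(640,125),.085),('BL',(343,182),.085),('BR',(512,5),.085),('rkBR0',(195,385),0),('rkFR0',(258,440),0),('rkBR7',(155,397),.07),('rkFL7',(117,578),.07),('rkFR7',(215,470),.07),('supc',(148,174),0),('suptop',(80,143),.1),('bottlebase',(697,417),.04)]}
for k,v in K.items(): print(k,v.round(4))
print('lid c',sum(K[k] for k in('FL','FR','BL','BR'))/4)
a=lambda d:np.degrees(np.arctan2(d[1],d[0]))
print('yaw',a(K['FL']-K['FR'])-90,a(K['BL']-K['BR'])-90,a(K['BL']-K['FL']),a(K['BR']-K['FR']),'w',np.linalg.norm(K['FL']-K['FR']),np.linalg.norm(K['BL']-K['FL']))
E
```

```text
FL [0.5263 0.2692]
FR [0.5257 0.1563]
BL [0.6026 0.2675]
BR [0.6016 0.1618]
rkBR0 [0.6012 0.4084]
rkFR0 [0.5539 0.4076]
rkBR7 [0.6007 0.4091]
rkFL7 [0.5517 0.4984]
rkFR7 [0.5545 0.417 ]
supc [0.6955 0.3373]
suptop [0.6918 0.3359]
bottlebase [0.3945 0.2232]
lid c [0.56406191 0.21367644]
yaw -0.3085057282733601 -0.5664291663255909 -1.2753145273139639 4.131853244604099 w 0.11290221822379765 0.07633117786390162
```

>>> {"api": "jog_arm", "payload": {"deltas": [[[1, -1.6, -2, -4.7, 0], [1, -1.6, -2, -4.7, 0], [1, -1.6, -2, -4.7, 0], [1, -1.6, -2, -4.7, 0], [1, -1.6, -1.9, -4.7, 0], [1, 0, 0, 0, 0], [1, 0, 0, 0, 0]]]}}

```text
time_s: 2.02
tcp_pos: [0.3921, 0.2246, 0.1508]
eef_rot: [-180.0, -0.0, -44.8]
contact_force: [-0.1, 0.1, 1.3]
gripper_width: 0.0878
gripper_force: 0.0
```

```bash
python3 - <<'E'
from h import *
c=r.camera_info('wrist'); im=r.capture('wrist'); cv2.imwrite('pics/w2.png',im)
for b in blobs(im,(100,110,60),(130,255,255),(0,0,640,400),100): print(b[0],b[1],b[2],ray(c,*b[1],.088).round(4))
print(r.get_state()['tcp_pos'])
E
```

```text
490 [231.09387755  34.34489796] [211   4  35  63] [0.509  0.1821 0.088 ]
436 [165.38302752 108.47018349] [147  91  41  28] [0.5102 0.2427 0.088 ]
953 [323.25288562 213.01678909] [307 190  35  41] [0.3926 0.2211 0.088 ]
[0.39249422 0.22500969 0.15133441]
```

View pics/w2.png

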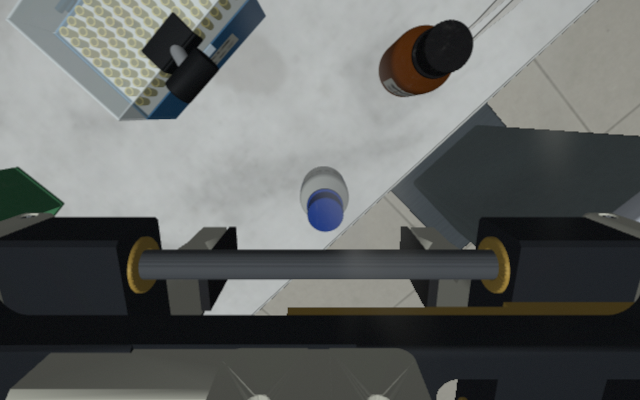

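The cap is at (323,213), centred between the fingers, at (0.3926, 0.2211). I'll shift y by -3.5 mm, descend and grip.

>>> {"api": "jog_arm", "payload": {"deltas": [[[1, 0, -0.35, -2.5, 0], [1, 0, 0, -2.5, 0], [1, 0, 0, -2.5, 0], [1, 0, 0, -2.5, 0], [1, 0, 0, 0, 0], [0.3, 0, 0, 0, 0], [-0.3, 0, 0, 0, 0], [-0.3, 0, 0, 0, 0]]], "force": 15}}

```text
time_s: 3.08
tcp_pos: [0.3922, 0.2206, 0.0514]
eef_rot: [-179.9, 0.0, -44.9]
contact_force: [0.2, 0.1, -0.7]
gripper_width: 0.0628
gripper_force: 0.0
```

>>> {"api": "jog_arm", "payload": {"deltas": [[[-0.5, 0, 0, 0, 0], [-0.5, 0, 0, 0, 0], [-0.5, 0, 0, 0, 0], [-0.5, 0, 0, 0, 0], [-0.5, 0, 0, 0, 0], [-0.5, 0, 0, 0, 0]]]}}

```text
time_s: 3.82
tcp_pos: [0.3918, 0.22, 0.0506]
eef_rot: [180.0, -0.0, -44.9]
contact_force: [-2.2, -2.7, 5.0]
gripper_width: 0.0398
gripper_force: 15.0
```

>>> {"api": "jog_arm", "payload": {"deltas": [[[-0.5, 0, 0, 2, 0], [-0.5, 0, 0, 4, 0], [-0.5, 0, 0, 4, 0], [-0.5, 0, 0, 3, 0], [-0.5, 2, 2, 0, -0.13], [-0.5, 3, 2, 0, -0.13], [-0.5, 3, 2, 0, -0.13], [-0.5, 3, 2, 0, -0.13]]]}}

```text
time_s: 4.82
tcp_pos: [0.5026, 0.3007, 0.18]
eef_rot: [180.0, -0.0, -75.0]
contact_force: [0.8, -0.7, -0.3]
gripper_width: 0.0395
gripper_force: 15.0
```

>>> {"api": "jog_arm", "payload": {"deltas": [[[-0.5, 3, 2, 0, -0.13], [-0.5, 3, 2, 0, -0.137], [-0.5, 1, 0, 0, 0], [-0.5, 0, 0, 0, 0], [-0.5, 0, 0, 0, 0]]]}}

```text
time_s: 5.45
tcp_pos: [0.5711, 0.3395, 0.1804]
eef_rot: [180.0, -0.0, -90.0]
contact_force: [0.0, -0.5, -1.0]
gripper_width: 0.0396
gripper_force: 15.0
```

```bash
python3 - <<'E'
from h import *
c=r.camera_info('wrist'); im=r.capture('wrist'); cv2.imwrite('pics/w3.png',im)
s=r.get_state();print(s['tcp_pos'],s['eef_rot'])
E
```

```text
[0.57113144 0.33967145 0.18078581] [ 1.79993632e+02  7.54540382e-03 -8.99614716e+01]
```

View pics/w3.png

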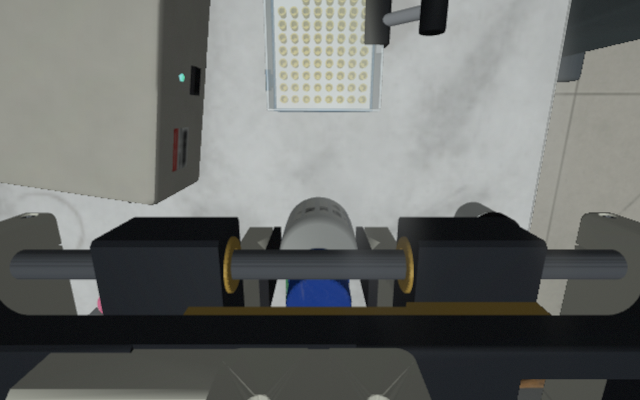

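The bottle is held upright over the gap. The box front-left corner is at (380,108) and the supply corner at (198,180), clear of the gripper. I'll lower it now.

>>> {"api": "jog_arm", "payload": {"deltas": [[[-0.5, 0.1, 0, -4, 0], [-0.5, 0, 0, -4, 0], [-0.5, 0, 0, -3, 0], [-0.5, 0, 0, -1, 0], [-0.5, 0, 0, -0.5, 0], [-0.5, 0, 0, -0.3, 0], [-0.5, 0, 0, 0, 0]]]}}

```text
time_s: 6.38
tcp_pos: [0.5732, 0.3404, 0.0535]
eef_rot: [-179.9, 0.1, -90.0]
contact_force: [-0.5, 0.2, -0.2]
gripper_width: 0.0397
gripper_force: 15.0
```

>>> {"api": "jog_arm", "payload": {"deltas": [[[-0.5, 0, 0, -0.2, 0], [-0.5, 0, 0, -0.1, 0], [-0.5, 0, 0, 0, 0]]]}}

```text
time_s: 6.75
tcp_pos: [0.5731, 0.3403, 0.0507]
eef_rot: [-180.0, 0.0, -90.0]
contact_force: [-1.3, -0.7, 5.2]
gripper_width: 0.0398
gripper_force: 15.0
```

Contact with the bench. Release and rise.

>>> {"api": "jog_arm", "payload": {"deltas": [[[0, 0, 0, 0, 0], [0.3, 0, 0, 0, 0], [0.6, 0, 0, 0, 0], [1, 0, 0, 0, 0], [1, 0, 0, 0, 0], [1, 0, 0, 0, 0], [1, 0, 0, 0, 0], [1, 0, 0, 0, 0]]]}}

```text
time_s: 7.75
tcp_pos: [0.5728, 0.3401, 0.0496]
eef_rot: [-180.0, 0.0, -90.0]
contact_force: [0.2, -0.6, -0.1]
gripper_width: 0.0876
gripper_force: 0.0
```

>>> {"api": "jog_arm", "payload": {"deltas": [[[1, 0, 0, 2, 0], [1, 0, 0, 3, 0], [1, 0, 0, 4, 0], [1, 0, 0, 5, 0], [1, 0, 0, 4, 0], [1, 0, 0, 2, 0], [1, 0, 0, 0, 0]]]}}

```text
time_s: 8.62
tcp_pos: [0.5735, 0.3406, 0.2518]
eef_rot: [-179.8, 0.2, -90.0]
contact_force: [-0.2, -0.1, -0.3]
gripper_width: 0.0873
gripper_force: 0.0
```

>>> {"api": "jog_arm", "payload": {"deltas": [[[1, -0.8, -1.4, 0, 0.17], [1, -0.8, -1.4, 0, 0.17], [1, -0.8, -1.4, 0, 0.17], [1, -0.8, -1.4, 0, 0.17], [1, -0.8, -1.4, 0, 0.17], [1, -0.8, -1.4, 0, 0.17], [1, -0.8, -1.4, -0.5, 0.17], [1, -0.8, -1.4, -1, 0.17]]]}}

```text
time_s: 9.62
tcp_pos: [0.5082, 0.2274, 0.2335]
eef_rot: [180.0, 0.0, -11.8]
contact_force: [-1.2, -0.5, -0.6]
gripper_width: 0.0877
gripper_force: 0.0
```

>>> {"api": "jog_arm", "payload": {"deltas": [[[1, -0.6, -1.6, -1.5, 0.17], [1, 0, 0, -1.5, 0.041], [1, 0, 0, 0, 0], [1, 0, 0, 0, 0]]]}}

```text
time_s: 10.12
tcp_pos: [0.5029, 0.2122, 0.2045]
eef_rot: [180.0, 0.0, -0.0]
contact_force: [0.3, 0.1, 0.2]
gripper_width: 0.0876
gripper_force: 0.0
```

```bash
python3 - <<'E'
from h import *
c=r.camera_info('wrist'); im=r.capture('wrist'); t=r.capture('top')
cv2.imwrite('pics/w4.png',np.vstack([im, cv2.resize(t[150:260,240:410],(640,414))])[:,:][:, :] )
cv2.imwrite('pics/w4.png',cv2.resize(cv2.imread('pics/w4.png'),(470,598)))
print(c['view'].round(3).tolist())
for b in blobs(im,(0,0,0),(180,90,70),(220,60,420,240),200): print(b[0],b[1],b[2],b[3],ray(c,*b[1],.109).round(4))
cv2.imwrite('pics/w4raw.png',im)
s=r.get_state();print(s['tcp_pos'],s['eef_rot'])
ct=r.camera_info('top')
for b in blobs(t,(100,80,50),(130,255,255),(300,180,340,215),8): print('cap',b[0],b[1],ray(ct,*b[1],.088))
E
```

```text
[[-0.001, -1.0, -0.0, 0.214], [0.967, -0.001, -0.253, -0.466], [0.253, -0.001, 0.967, -0.478], [0.0, 0.0, 0.0, 1.0]]
618 [318.93851133 205.07119741] [303 196  33  19] ((319.0, 205.0), (18.0, 32.0), 90.0) [0.5027 0.2124 0.109 ]
[0.50314889 0.21242103 0.20492909] [-1.79983876e+02 -2.92337264e-02 -1.49504824e-02]
cap 29 [315.72413793 192.4137931 ] [0.57205848 0.33961339 0.088     ]
```

View pics/w4.png

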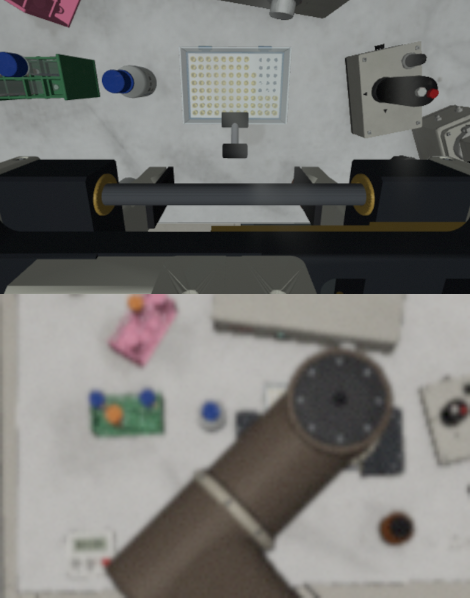

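The bottle stands upright midway between rack and box, with its cap at (0.572, 0.340). The bar at (319,205) in the raw image is at (0.5027, 0.2124), right under the TCP. Descend and pinch.

>>> {"api": "jog_arm", "payload": {"deltas": [[[1, 0, 0, -3, 0], [1, 0, 0, -3, 0], [1, 0, 0, -2, 0], [1, 0, 0, -1.2, 0], [1, 0, 0, 0, 0], [0, 0, 0, 0, 0], [-0.6, 0, 0, 0, 0], [-0.6, 0, 0, 0, 0]]], "force": 15}}

```text
time_s: 11.22
tcp_pos: [0.5031, 0.2123, 0.1132]
eef_rot: [-180.0, -0.0, 0.0]
contact_force: [0.1, -0.3, 0.7]
gripper_width: 0.0629
gripper_force: 0.0
```

>>> {"api": "jog_arm", "payload": {"deltas": [[[-0.8, 0, 0, 0, 0], [-0.8, 0, 0, 0, 0], [-0.8, 0, 0, 0, 0], [-0.8, 0, 0, 0, 0], [-0.8, 0, 0, 0, 0], [-0.8, 0, 0, 0, 0], [-0.8, 0, 0, 0, 0]]]}}

```text
time_s: 12.1
tcp_pos: [0.5027, 0.2114, 0.1124]
eef_rot: [179.9, 0.0, 0.0]
contact_force: [1.2, -5.6, 0.6]
gripper_width: 0.0259
gripper_force: 15.0
```

```bash
python3 - <<'E'
import numpy as np
a=np.radians(27.2+np.linspace(0,45,13));p=np.c_[-np.cos(a),np.sin(a)]*12.25
print(np.diff(p,axis=0).round(2).tolist())
E
```

```text
[[0.39, 0.7], [0.43, 0.67], [0.48, 0.64], [0.52, 0.61], [0.56, 0.58], [0.59, 0.54], [0.63, 0.5], [0.66, 0.46], [0.69, 0.41], [0.71, 0.37], [0.74, 0.32], [0.75, 0.27]]
```

>>> {"api": "jog_arm", "payload": {"deltas": [[[-0.8, 0.39, -0.1, 0.7, 0], [-0.8, 0.43, 0, 0.67, 0], [-0.8, 0.48, 0, 0.64, 0], [-0.8, 0.52, 0, 0.61, 0], [-0.8, 0.56, 0, 0.58, 0], [-0.8, 0.59, 0, 0.54, 0], [-0.8, 0, 0, 0, 0]]]}}

```text
time_s: 12.98
tcp_pos: [0.533, 0.211, 0.1504]
eef_rot: [-180.0, -0.0, -0.0]
contact_force: [-2.6, -1.6, 2.9]
gripper_width: 0.0259
gripper_force: 15.0
```

>>> {"api": "jog_arm", "payload": {"deltas": [[[-0.8, 0.63, 0, 0.5, 0], [-0.8, 0.66, 0, 0.46, 0], [-0.8, 0.69, 0, 0.41, 0], [-0.8, 0.71, 0, 0.37, 0], [-0.8, 0.74, 0, 0.32, 0], [-0.8, 0.75, 0, 0.27, 0], [-0.8, 0, 0, 0, 0], [-0.8, 0, 0, 0, 0]]]}}

```text
time_s: 13.98
tcp_pos: [0.5745, 0.211, 0.1733]
eef_rot: [-180.0, -0.0, 0.0]
contact_force: [-0.7, -3.4, 0.5]
gripper_width: 0.0261
gripper_force: 15.0
```

```bash
python3 - <<'E'
from h import *
s=r.get_state();c=r.camera_info('wrist'); im=r.capture('wrist'); sc=r.capture('scene')
o=np.vstack([im[:, :], cv2.resize(sc[160:290,230:438],(640,400))]);cv2.imwrite('pics/w5.png',cv2.resize(o,(480,600)))
print(s)
E
```

```text
{'time_s': 13.975, 'joints': array([ 3.84374314e+01,  1.78034002e+01, -1.32699222e+01,  1.26584870e-02,
       -5.89126505e+01,  5.15588314e+01]), 'qd': array([ 0.09501471, -0.15671565, -0.41199737, -0.04146568,  0.16363404,
        0.05195079]), 'joint_torque': array([ 1.57018650e+00, -5.14830208e+01,  2.82213253e+01,  5.86042866e+00,
        1.00717451e+00,  2.83503346e-02]), 'tcp_pos': array([0.57446601, 0.21097541, 0.17330545]), 'eef_rot': array([-1.79999772e+02, -1.77267862e-02,  2.79764414e-03]), 'contact_force': array([-0.73910244, -3.38565973,  0.49554769]), 'moment': array([-1.31293074,  0.29019492,  0.00228265]), 'gripper_force': 14.999915063381195, 'gripper_width': 0.02608539780203677}
```

View pics/w5.png

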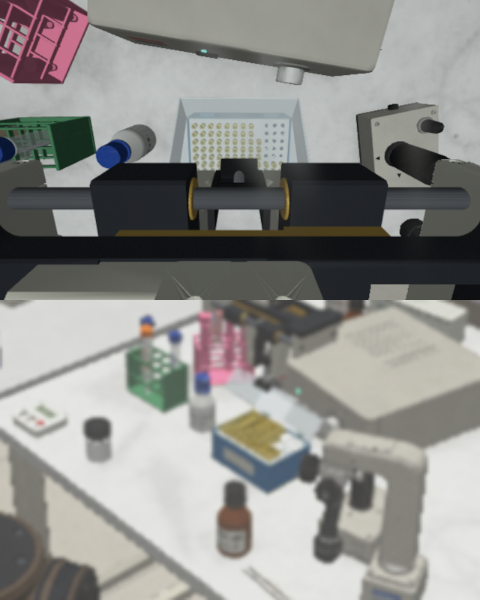

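The wrist and scene views show the lid open at about 45° with the grip between the fingers. The bottle is upright between rack and box, and everything else is in place. The bar position works out to about 45.1°.

```bash
python3 -c "
from plant import r
print(r.close_job())"
```

```text
the job is handed in; nothing more can be done
None
```

The bottle stands upright and released about midway between the tip box and the green rack, and the gripper is holding the lid at about 45° by its grip; I handed the job in at about 14 s.

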